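# Clip in the sample tubes, crank the mixer five turns and set the timer

## Task

Press every sample tube lying on the bench sideways into its own spring clip on the mixer, until each has snapped fully home (any clips, caps either way). Then turn the red crank exactly five full turns, its top going away from you, so that the clips face straight up again with all the tubes still in them. Only then turn the timer's dial until its white pointer is at the orange mark, and leave the spray bottle, jar and scanner where they are.

Things in the scene. Friction and masses are not known exactly. Their poses are not given: they have to be found in the camera images.
- tube1_center (a point): loose capped tube, 60 g, lying on the bench; may be absent (None). Frosty round body 28 mm wide, white label at mid-length. +x end: purple hexagonal cap (34 mm across flats, 48 to 68 mm from this point), at its -x end a white hexagonal foot, as wide (48 to 62 mm). Point: on its axis, midway between cap and foot, 17 mm above the bench; x axis along the tube to the cap; y, z may be rolled.
- tube2_center (a point): loose capped tube, 60 g, lying on the bench; may be absent (None). Frosty round body 28 mm wide, white label at mid-length. +x end: pink hexagonal cap (34 mm across flats, 48 to 68 mm from this point), at its -x end a white hexagonal foot, as wide (48 to 62 mm). Point: on its axis, midway between cap and foot, 17 mm above the bench; x axis along the tube to the cap; y, z may be rolled.
- tube3_center (a point): loose capped tube, 60 g, lying on the bench; may be absent (None). Frosty round body 28 mm wide, white label at mid-length. +x end: orange hexagonal cap (34 mm across flats, 48 to 68 mm from this point), at its -x end a white hexagonal foot, as wide (48 to 62 mm). Point: on its axis, midway between cap and foot, 17 mm above the bench; x axis along the tube to the cap; y, z may be rolled.
- tube4_center (a point): loose capped tube, 60 g, lying on the bench; may be absent (None). Frosty round body 28 mm wide, white label at mid-length. +x end: blue hexagonal cap (34 mm across flats, 48 to 68 mm from this point), at its -x end a white hexagonal foot, as wide (48 to 62 mm). Point: on its axis, midway between cap and foot, 17 mm above the bench; x axis along the tube to the cap; y, z may be rolled.
- mixer_axis (a point): fixed base of the ivory hand-cranked tube mixer: plate 130 x 330 x 12 mm, at each end a post 40 wide, 130 mm tall, centred 150 mm from the middle. Point: middle of the turning axis, 115 mm above the bench; y axis along the turning axis, away from the crank; z up. Does not turn.
- drum_frame (a point): turning frame of the mixer, same origin as mixer_axis but turns. z: the side where the clips open, straight up at the start. Two aluminium rails run along y at x = +-36 mm, tops 17 mm from the axis; a 16 mm shaft runs on the axis. Between the rails (x within +-29 mm) only the shaft lies below a clipped tube, so fingers fit there. A clipped tube's middle is at z = 35 mm.
- drum (a joint): angle of turning frame and crank (rad), 0 at the start with the clips straight up; not wrapped: grows 6.283 each full turn. Grows as the top moves away from the robot (clockwise seen from the crank end). Friction about 0.35 N m (7 N at the handle); stays where it is left.
- crank_grip (a point): centre of grip of the red crank handle, a free-spinning sleeve 18 mm thick, 76 mm long, parallel to the mixer's axis (from 43 mm on the crank arm's side to 33 mm on the free side of this point). Runs on a circle of radius 50 mm about the axis, in the upright plane 216 mm from mixer_axis on its -y side; straight above the axis when the clips are up.
- timer_dial (a joint): angle of the timer's dial (rad): 0 with its white pointer towards the robot (timer at yaw 0; it stands within 0.3 of that), grows clockwise seen from above, stops at 0 and 3.5. The pointer is at the orange mark at 1.75. Friction 0.05 N m; stays where it is left.
- dial_grip (a point): middle of the dial's black bar grip (50 long, 14 wide, 30 mm tall, top 65 mm above the bench), on the dial's axis, 52 mm above the bench. x axis along the bar, z up; the white pointer is at the bar's -x end. It stands on a fixed ivory box 94 x 94 x 28 mm.
- timer_mark (a point): the orange mark on top of the timer box, 38 mm from the dial's axis, 28 mm above the bench.
- spray_bottle: white spray bottle with green head, 68 mm wide, 170 mm tall, loose; origin under its centre. Leave alone.
- reagent_jar: jar with a blue lid, 60 mm wide, 85 mm tall, loose; origin under its centre. Leave alone.
- scanner: barcode scanner lying on the bench, about 170 x 55 x 40 mm, loose; origin under its middle. Leave alone.
- clip1 (a point): centre of clip station 1, where a tube's middle sits when home; axes of drum_frame. Stations 60 mm apart along y. Each has two pairs of blue spring jaws, at x = +-36 mm, 12 mm wide, flared tips 23 mm above this point. The tube, its axis along x (cap either way), is pressed in along -z with about 12 N, snaps past the lips and is held. Up to 5 mm off along x fits between cap and foot.
- clip2 (a point): centre of clip station 2, where a tube's middle sits when home; axes of drum_frame. Stations 60 mm apart along y. Each has two pairs of blue spring jaws, at x = +-36 mm, 12 mm wide, flared tips 23 mm above this point. The tube, its axis along x (cap either way), is pressed in along -z with about 12 N, snaps past the lips and is held. Up to 5 mm off along x fits between cap and foot.
- clip3 (a point): centre of clip station 3, where a tube's middle sits when home; axes of drum_frame. Stations 60 mm apart along y. Each has two pairs of blue spring jaws, at x = +-36 mm, 12 mm wide, flared tips 23 mm above this point. The tube, its axis along x (cap either way), is pressed in along -z with about 12 N, snaps past the lips and is held. Up to 5 mm off along x fits between cap and foot.
- clip4 (a point): centre of clip station 4, where a tube's middle sits when home; axes of drum_frame. Stations 60 mm apart along y. Each has two pairs of blue spring jaws, at x = +-36 mm, 12 mm wide, flared tips 23 mm above this point. The tube, its axis along x (cap either way), is pressed in along -z with about 12 N, snaps past the lips and is held. Up to 5 mm off along x fits between cap and foot.
Things that resemble listed ones, but are neither listed nor needed, are in the scene too. There is more than one size of the part that bears timer_dial; the job needs the largest.

How it is judged:
On the way, in this order (a step that is already met when the one before it is completed fails the run):
1. every tube is snapped home in a clip, the crank not yet turned (z of tube1_center in the frame of drum_frame between 0.031 and 0.039 m and x of tube1_center in the frame of drum_frame between -0.014 and 0.014 m and y of tube1_center in the frame of drum_frame between -0.1 and 0.1 m and angle between the x axis of each of tube1_center, tube2_center, tube3_center, tube4_center and the x axis of drum_frame, either way round below 0.12 rad and z of tube2_center in the frame of drum_frame between 0.031 and 0.039 m and x of tube2_center in the frame of drum_frame between -0.014 and 0.014 m and y of tube2_center in the frame of drum_frame between -0.1 and 0.1 m and z of tube3_center in the frame of drum_frame between 0.031 and 0.039 m and x of tube3_center in the frame of drum_frame between -0.014 and 0.014 m and y of tube3_center in the frame of drum_frame between -0.1 and 0.1 m and z of tube4_center in the frame of drum_frame between 0.031 and 0.039 m and x of tube4_center in the frame of drum_frame between -0.014 and 0.014 m and y of tube4_center in the frame of drum_frame between -0.1 and 0.1 m and value of joint drum between -0.4 and 0.4 rad), for 0.2 s.
2. the crank has made five full turns, with every tube still in its clip (z of tube1_center in the frame of drum_frame between 0.031 and 0.039 m and x of tube1_center in the frame of drum_frame between -0.014 and 0.014 m and y of tube1_center in the frame of drum_frame between -0.1 and 0.1 m and angle between the x axis of each of tube1_center, tube2_center, tube3_center, tube4_center and the x axis of drum_frame, either way round below 0.12 rad and z of tube2_center in the frame of drum_frame between 0.031 and 0.039 m and x of tube2_center in the frame of drum_frame between -0.014 and 0.014 m and y of tube2_center in the frame of drum_frame between -0.1 and 0.1 m and z of tube3_center in the frame of drum_frame between 0.031 and 0.039 m and x of tube3_center in the frame of drum_frame between -0.014 and 0.014 m and y of tube3_center in the frame of drum_frame between -0.1 and 0.1 m and z of tube4_center in the frame of drum_frame between 0.031 and 0.039 m and x of tube4_center in the frame of drum_frame between -0.014 and 0.014 m and y of tube4_center in the frame of drum_frame between -0.1 and 0.1 m and value of joint drum between 31.1659 and 31.6659 rad), for 0.2 s.
3. the timer's pointer is at the orange mark (value of joint timer_dial between 1.61 and 1.89 rad), for 0.2 s.
At the end, for the whole second after the job is handed in: Every present tube is home in a clip (middle 35 mm from the mixer's axis within 4 mm, within 14 mm of the rails' middle, along the clip within 0.12 rad), the frame stands at exactly five turns from its start within 0.25 rad and is still, and the dial is within 0.14 rad of the orange mark (all of step 2 and all of step 3 and velocity of joint drum between -0.1 and 0.1 rad/s); the robot touches nothing.
It fails at once if the crank was turned well past five turns (value of joint drum above 32.1159 rad).
It fails at once if the crank was turned backwards from its start (value of joint drum below -0.7 rad).
It fails at once if the spray bottle was disturbed (distance of spray_bottle from where it was at the start of the episode above 0.03 m).
It fails at once if the reagent jar was disturbed (distance of reagent_jar from where it was at the start of the episode above 0.03 m).
It fails at once if the scanner was disturbed (distance of scanner from where it was at the start of the episode above 0.03 m).
Of tube1, tube2, tube3, tube4 only 2 to 4 are there at a start; the rules pass over those that are not, and their reading is None.
At some moment in a run one of tube1, tube2, tube3, tube4 may be knocked a few centimetres aside while the robot is not near it.
Once in a run the grip may slacken for a moment while it holds something.
It also fails if it takes over 210 s, if anything falls off the work surface, if the arm or the gripper's body presses on something with over 40 N, if the wrist force passes 120 N, or if a joint passes its speed limit or range.

## Robot

A 6-joint arm with a two-finger parallel gripper is mounted at the origin on the work surface. World frame = base frame: x ahead of the robot, y to its left, z up, the work surface at z = 0. Lengths are in m, angles in rad, forces in N, time in s.
With the tool pointing down it reaches from about 0.3 to 0.775 m from the base axis. Payload 14.6 kg.
Tool frame: the origin (TCP) lies on the centre line of the jaws, within the pads' length; the fingertips stand 19 mm ahead of it and the grasp point (between the pads) is the TCP; y points along the fingers, x is the direction in which the jaws open and shut, and the axes are right-handed (so a half turn about y gives the same grasp; the last joint's range is limited). The gripper opens to 94 mm and grips with 3 to 60 N. Pads are 16 mm wide; open, the fingers measure 119 mm over their backs; the gripper's body (75 mm by 177 mm) begins 78 mm behind the grasp point.
Start: joints at [1.082, 0.3, 1.521, -0, 1.321, -0.067], TCP at [0.225, 0.502, 0.224] pointing down, gripper open.
Joint ranges: [-3.03, 3.03], [-0.79, 2.21], [0.23, 2.52], [-1.04, 4.18], [0, 3.07], [-2.55, 2.55]. Speed limits (rad/s): [2.22, 2.22, 2.57, 3.14, 3.14, 3.14].

## Interface

Orientations are given as [roll, pitch, yaw] about the fixed x, y, z axes, in that order (R = Rz(yaw) Ry(pitch) Rx(roll)).
In Python, from station import ctrl, optics gives the robot as it stands.
- The arm moves only by the tool jog_arm, never from a script. Its argument "targets" is a list of rows, each a list of 3 entries, a list of its own where there are three numbers: the finger opening in cm, from 0 to 9.4, then the shift along the tool's x, y, z in cm, then the turn about the tool's y in rad. A call has 1 to 10 rows; each row is the pose to reach, as a shift and turn from the pose commanded when the call began, along the tool's axes at that moment; what a row does not reach only later rows make up. A row lasts 1/10 s, in which the tool goes at most 50 mm and 8.59 degrees, less where a joint would pass 70% of its speed; a pose out of reach is approached as far as the arm can. A call with a gripper value outside its range is refused whole. The fingers move at their own pace and stop on an object; "grip_force" is the grip in N (left out, the last holds). Time passes only in rows, so rows that repeat a pose let the fingers close. It gives the time, the measured TCP pose, the force and the opening at its end, in the units of the state.
- ctrl.get_obs(): the state, without advancing time (a new reading comes with each control period).
- optics.camera(name): name is "side" or "top"; returns a dict with "img" (384x512x3 uint8, red, green, blue), "range_z" (384x512 float32, m along the optical axis (not along the pixel's ray), 0 where there is no reading), "camera_matrix" (3x3 intrinsics, pixels), "world_to_cam" (4x4, takes a point from world to camera coordinates). Camera axes: x right, y up, looking along -z (the intrinsics and any distortion apply to the point x, -y, -z); pixel columns grow to the right and rows downward; lengths in m; the calibration is good to about 2 mm. A picture is of the moment at which its call begins.
- ctrl.hand_in(): hands the job in, once; it reports no verdict.
The state is a dict: "time_s": time; "qpos": joint angles; "joint_vel": joint speeds; "tau": joint torques, N m; "ee_pos": TCP position; "eef_rot": TCP orientation; "force": force on the tool from outside, world axes, zero at the start; "moment": the same for the moment, N m; "grip_width": finger opening in m.
Only numpy, scipy, OpenCV 4.12 (cv2) and the standard library are available. Lean on these libraries where they do the work, as an engineer would, in place of code of your own. Each camera call takes 0.05 s, during which the arm holds its last target. There are 200 camera calls.

## Working session

There is one attempt and no reset: what is moved stays moved. The work goes in short steps, Python scripts to look and compute and a tool call to move; the robot and the scene stay as the last step left them, time stands still between calls to the robot, and variables do not carry over. Pictures are saved under pics/ and viewed, about 12 in all and at most 16, crops included, and the job is handed in when it is done.

Besides the shell and the picture viewer there is one more tool, called after ">>>" by a JSON object that holds its "api" and its "payload", one argument or row to a line. jog_arm: Moves the arm, as the interface text tells. Its arguments: {"type":"object","properties":{"targets":{"type":"array","items":{"type":"array"}},"grip_force":{"type":"number"}},"required":["targets"]}

```bash
ls; mkdir -p pics
cat > h.py <<'E'
import numpy as np, cv2
from station import ctrl, optics
def shot(n):
    c=optics.camera(n); np.savez('%s.npz'%n,**c); return c
def load(n): return dict(np.load('%s.npz'%n))
def ray(c,u,v):
    K=c['camera_matrix'];W=c['world_to_cam'];R=W[:3,:3];o=-R.T@W[:3,3]
    d=np.array([(u-K[0,2])/K[0,0],-(v-K[1,2])/K[1,1],-1.]);return o,R.T@d
def plane(c,u,v,z):
    o,d=ray(c,u,v);return o+d*(z-o[2])/d[2]
def cloud(c):
    K=c['camera_matrix'];W=c['world_to_cam'];z=c['range_z'];v,u=np.mgrid[:384,:512]
    P=np.stack([(u-K[0,2])/K[0,0]*z,-(v-K[1,2])/K[1,1]*z,-z],-1)
    return (P-W[:3,3])@W[:3,:3]
def proj(c,p):
    q=c['world_to_cam'][:3,:3]@np.asarray(p)+c['world_to_cam'][:3,3];K=c['camera_matrix']
    return K[0,0]*q[0]/-q[2]+K[0,2],K[1,1]*-q[1]/-q[2]+K[1,2]
def save(c,name,crop=None,s=1.5):
    im=c['img'][...,::-1]
    if crop: u0,v0,u1,v1=crop; im=im[v0:v1,u0:u1]
    cv2.imwrite('pics/'+name,cv2.resize(im,None,fx=s,fy=s,interpolation=cv2.INTER_CUBIC))
E
python3 - <<'E'
from h import *
for n in('top','side'):
    c=shot(n);save(c,n+'0.png');print(n,c['camera_matrix'],c['world_to_cam'],ray(c,0,0)[0],(c['range_z']>0).mean())
print(ctrl.get_obs())
E
```

```text
pics
top [[483.78612153   0.         249.0392202 ]
 [  0.         483.78612153 195.1044115 ]
 [  0.           0.           1.        ]] [[-0.00469826 -0.99998649 -0.00222318  0.00507124]
 [ 0.99890907 -0.00479647  0.04645061 -0.51962058]
 [-0.04646065 -0.00200252  0.99891811 -1.28408067]
 [ 0.          0.          0.          1.        ]] [4.59418315e-01 7.43639295e-06 1.30683941e+00] 0.995941162109375
side [[391.38633096   0.         258.7080778 ]
 [  0.         391.38633096 188.57866311]
 [  0.           0.           1.        ]] [[ 0.89913512 -0.43760748  0.00746507 -0.4733094 ]
 [ 0.2827243   0.59375377  0.75334151 -0.25688204]
 [-0.3341003  -0.67524526  0.65758713 -0.95475016]
 [ 0.          0.          0.          1.        ]] [ 0.17921358 -0.69928958  0.82488461] 0.9962615966796875
{'time_s': 0.1, 'qpos': array([ 1.08238126e+00,  3.00391696e-01,  1.52149140e+00,  1.57860057e-05,
        1.32066020e+00, -6.65836738e-02]), 'joint_vel': array([-0.00063311, -0.00115999, -0.00085497,  0.00161496, -0.00104231,
        0.00191189]), 'tau': array([ 2.14841821e-03, -5.32642543e+01, -3.53287840e+01,  7.09578814e-02,
        2.34411116e-02, -6.97129735e-05]), 'ee_pos': array([0.22508679, 0.5016187 , 0.2239678 ]), 'eef_rot': array([-1.57071782e+00,  9.47518400e-04,  1.14896105e+00]), 'force': array([-1.05999631,  0.03455325,  0.26262712]), 'moment': array([0.04650538, 0.0298132 , 0.00548044]), 'grip_width': 0.09435443907051103}
```

View pics/top0.png

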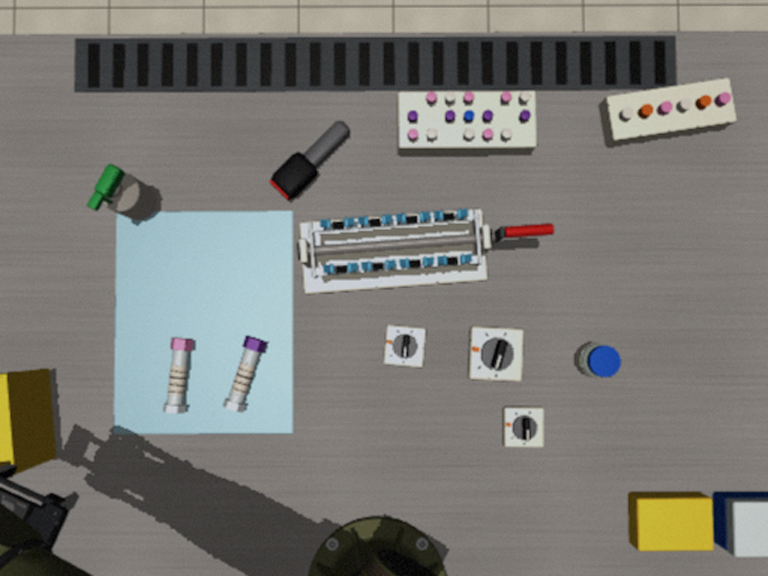

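View pics/side0.png

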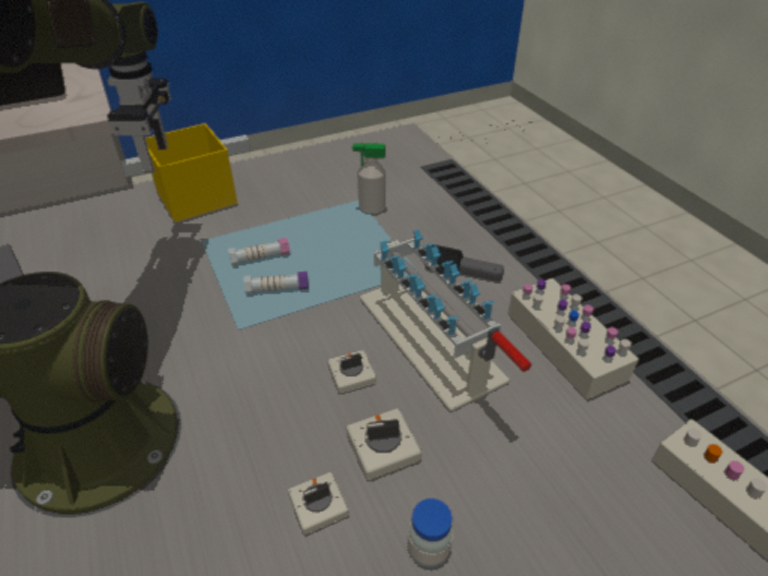

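The top view shows two loose tubes on the blue mat: pink at (180,375) and purple at (245,375). The mixer is at (395,250) and its crank at (525,230). There are three timers, at (405,346), (497,354) and (524,427). The one at (497,354) is clearly the largest. The side view shows the same, with the jar near the big timer.

Run:
```python
from h import *
T=load('top');S=load('side')
PT=cloud(T);PS=cloud(S)
def hsv(c):return cv2.cvtColor(c['img'],cv2.COLOR_RGB2HSV).astype(int)
HT,HS=hsv(T),hsv(S)
f=lambda a:np.round(a,4)
# tubes
for nm,P,H in(('top',PT,HT),('side',PS,HS)):
    m=((P[...,2]>.010)&(P[...,2]<.06)&(P[...,0]>.12)&(P[...,0]<.5)&(P[...,1]>.16)&(P[...,1]<.5)).astype(np.uint8)
    n,l,st,ce=cv2.connectedComponentsWithStats(m)
    for i in range(1,n):
        if st[i,4]<60: continue
        q=P[l==i];r=cv2.minAreaRect(q[:,:2].astype(np.float32)*1000)
        print(nm,'blob',st[i],f(q.mean(0)),'rect',np.round(r[0],1),np.round(r[1],1),np.round(r[2],1),'ztop',f(np.percentile(q[:,2],[50,90,98])))
    # caps
    for cn,lo,hi in(('purple',128,150),('pink',155,176)):
        mm=(m>0)&(H[...,0]>lo)&(H[...,0]<hi)&(H[...,1]>60)
        if mm.sum()>5:print(nm,cn,mm.sum(),f(P[mm].mean(0)))
    # jaws
    mj=((H[...,0]>88)&(H[...,0]<112)&(H[...,1]>110)&(P[...,2]>.135)&(P[...,0]>.3)&(P[...,0]<.7)&(abs(P[...,1])<.25))
    n,l,st,ce=cv2.connectedComponentsWithStats(mj.astype(np.uint8))
    for i in range(1,n):
        if st[i,4]>8:
            q=P[l==i];print(nm,'jaw',st[i,4],f(q.mean(0)),'max',f(q.max(0)),'min',f(q.min(0)))
    # crank red
    mr=((H[...,0]<8)|(H[...,0]>173))&(H[...,1]>150)&(P[...,2]>.1)&(P[...,1]<0)
    q=P[mr];r=cv2.minAreaRect(q[:,:2].astype(np.float32)*1000);print(nm,'crank',len(q),f(q.mean(0)),f(q.min(0)),f(q.max(0)),r)
    # box of timer
    for z0,z1,lab in((.018,.034,'boxtop'),(.055,.075,'bar')):
        m=((P[...,2]>z0)&(P[...,2]<z1)&(P[...,0]>.15)&(P[...,0]<.41)&(P[...,1]<.08)&(P[...,1]>-.3)).astype(np.uint8)
        n,l,st,ce=cv2.connectedComponentsWithStats(m)
        for i in range(1,n):
            if st[i,4]>25:
                q=P[l==i];r=cv2.minAreaRect(q[:,:2].astype(np.float32)*1000);print(nm,lab,st[i],f(q.mean(0)),np.round(r[0],1),np.round(r[1],1),round(r[2],1))
    mo=(H[...,0]>5)&(H[...,0]<18)&(H[...,1]>150)&(P[...,2]>.01)&(P[...,2]<.045)&(P[...,0]>.15)&(P[...,0]<.41)&(P[...,1]<.08)&(P[...,1]>-.3)
    n,l,st,ce=cv2.connectedComponentsWithStats(mo.astype(np.uint8))
    for i in range(1,n):print(nm,'orange',st[i,4],f(P[l==i].mean(0)))
```

```text
top blob [109 225  20  51 595] [0.3749 0.3464 0.0283] rect [374.9 348.8] [ 39.1 130.2] 83.7 ztop [0.029  0.0343 0.0367]
top blob [149 224  29  51 592] [0.3773 0.2294 0.0282] rect [377.1 231.1] [ 39. 130.] 71.5 ztop [0.029  0.0342 0.0364]
top purple 103 [0.4299 0.2129 0.0299]
top pink 97 [0.4305 0.3403 0.0302]
top jaw 30 [ 0.6342 -0.0779  0.165 ] max [ 0.64   -0.0718  0.1744] min [ 0.6289 -0.0857  0.159 ]
top jaw 30 [ 0.6355 -0.1011  0.1649] max [ 0.6409 -0.0946  0.1768] min [ 0.6302 -0.108   0.1354]
top jaw 31 [ 0.6378 -0.1368  0.1646] max [ 0.6437 -0.1314  0.1736] min [ 0.6314 -0.1426  0.1598]
top jaw 30 [ 0.6299 -0.0183  0.165 ] max [ 0.6353 -0.0124  0.1716] min [ 0.6238 -0.0242  0.1554]
top jaw 29 [ 0.6312 -0.0414  0.1657] max [ 0.6362 -0.0337  0.1739] min [ 0.6253 -0.0483  0.1567]
top jaw 31 [0.625  0.0419 0.1637] max [0.631  0.0506 0.1725] min [0.6195 0.0349 0.1369]
top jaw 30 [0.627  0.0188 0.166 ] max [0.632  0.0255 0.1769] min [0.622  0.0113 0.1592]
top jaw 30 [0.6174 0.0756 0.204 ] max [0.6302 0.0843 1.3068] min [0.4594 0.     0.1603]
top jaw 35 [ 0.564  -0.1066  0.1658] max
[... 2459 characters left out ...]

side jaw 29 [ 0.5673 -0.1451  0.1575] max [ 0.5736 -0.1369  0.1736] min [ 0.5615 -0.1503  0.1379]
side crank 220 [ 0.6085 -0.2463  0.1729] [ 0.6005 -0.2815  0.1635] [ 0.6197 -0.204   0.1779] ((609.4348754882812, -242.7708740234375), (15.025991439819336, 77.35844421386719), 4.231837749481201)
side boxtop [218 238  15  21 156] [ 0.4008 -0.0546  0.0225] [399.8 -50.5] [70.  20.7] 89.1
side boxtop [231 278  32  39 534] [ 0.3826 -0.2202  0.0281] [ 388.5 -212.2] [94.9 46.2] 87.3
side boxtop [192 314  40  39 818] [ 0.2818 -0.2657  0.0231] [ 283.2 -261. ] [71.7 70.5] 89.0
side bar [244 281  12   8  71] [ 0.3988 -0.2113  0.0642] [ 399.9 -209.6] [15.1 24. ] 74.3
side orange 5 [ 0.2899 -0.2322  0.0222]
```

Run:
```python
from h import *
save(load('top'),'timers.png',(240,200,430,310),4)
```

```text
(no output)
```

View pics/timers.png

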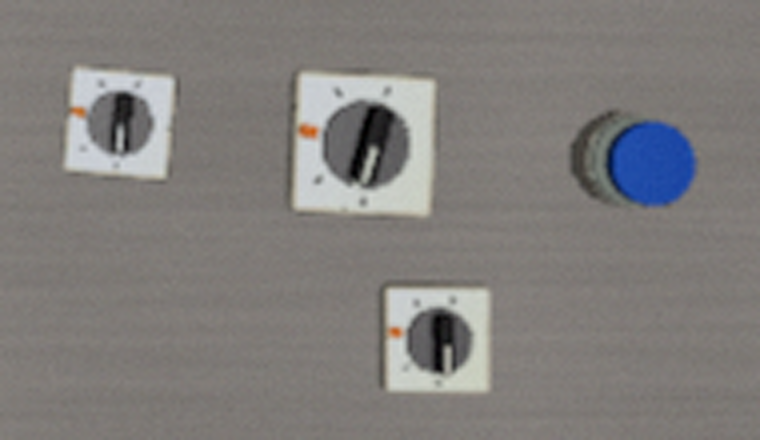

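Only the timer at crop (365,143), box about 94 mm, fits as the largest. The other two boxes, at crop (120,123) and (437,340), are about 70 mm. The tubes are measured, so I'll move over the purple one (tube1).

```bash
cat >> h.py <<'E'
def go(x,y,z,yaw):
    o=ctrl.get_obs();p=o['ee_pos'];w=o['eef_rot'][2];d=np.array([x,y,z])-p
    c,s=np.cos(w),np.sin(w);t=(w-yaw+np.pi/2)%np.pi-np.pi/2
    print('t',round(o['time_s'],2),'pos',p.round(4),'rot',o['eef_rot'].round(3),'w',round(o['grip_width'],4),'F',o['force'].round(1))
    print('shift cm',np.round([100*(c*d[0]+s*d[1]),-100*d[2],100*(-s*d[0]+c*d[1])],2),'turn',round(t,3))
E
python3 -c "
from h import *
go(.3743,.2303,.10,1.236)"
```

```text
t 0.1 pos [0.2251 0.5016 0.224 ] rot [-1.571e+00  1.000e-03  1.149e+00] w 0.0944 F [-1.1  0.   0.3]
shift cm [-18.64  12.4  -24.72] turn -0.087
```

>>> {"api": "jog_arm", "payload": {
  "targets": [
    [9.4,[-2.3,1.5,-3.1],-0.01],
    [9.4,[-4.6,3.1,-6.2],-0.02],
    [9.4,[-7,4.6,-9.3],-0.03],
    [9.4,[-9.3,6.2,-12.4],-0.04],
    [9.4,[-11.6,7.7,-15.4],-0.05],
    [9.4,[-14,9.3,-18.5],-0.06],
    [9.4,[-16.3,10.8,-21.6],-0.08],
    [9.4,[-18.64,12.4,-24.72],-0.087],
    [9.4,[-18.64,12.4,-24.72],-0.087],
    [9.4,[-18.64,12.4,-24.72],-0.087]
  ],
  "grip_force": 60
}}

```text
time_s: 1.1
ee_pos: [0.3744, 0.2301, 0.1002]
eef_rot: [-1.57, 0.001, 1.234]
force: [0.0, -0.4, 0.4]
grip_width: 0.0942
```

Run:
```python
from h import *
go(.3743,.2303,.022,1.236)
a=shot('top');b=shot('side');save(a,'t1.png');save(b,'s1.png',(120,100,280,240),4)
```

```text
t 1.1 pos [0.3744 0.2301 0.1002] rot [-1.570e+00  1.000e-03  1.234e+00] w 0.0942 F [ 0.  -0.4  0.4]
shift cm [0.01 7.82 0.02] turn -0.002
```

View pics/t1.png

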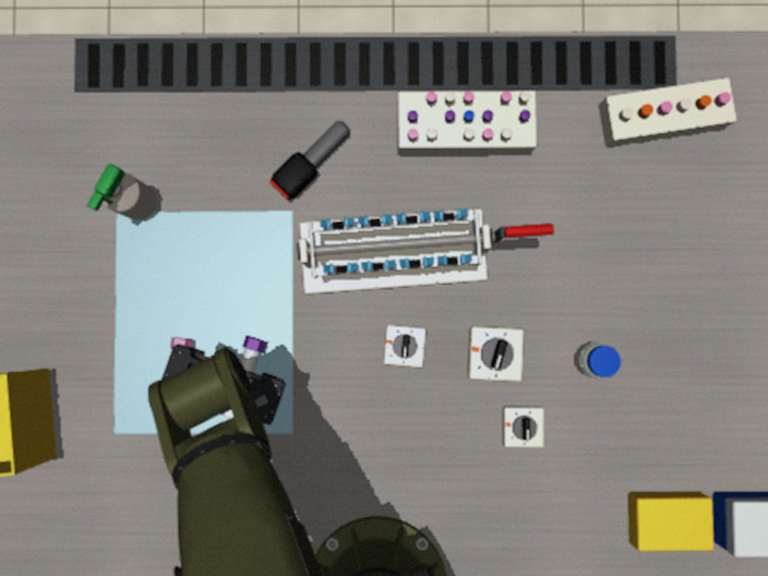

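View pics/s1.png

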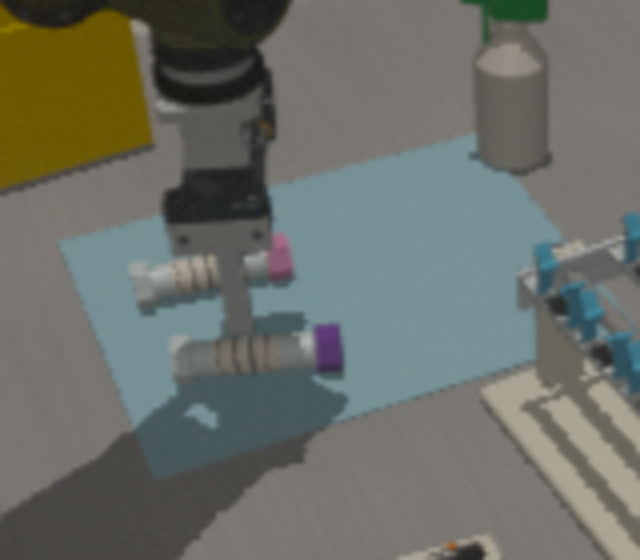

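The region the arm was hiding is empty, so there are only two tubes. The fingers stand at the middle of the purple tube (crop (245,350)). Descending.

>>> {"api": "jog_arm", "payload": {
  "targets": [
    [9.4,[0,2.5,0],0],
    [9.4,[0,5,0],0],
    [9.4,[0,7,0],0],
    [9.4,[0,7.8,0],0],
    [9.4,[0,7.8,0],0],
    [2,[0,7.8,0],0],
    [2,[0,7.8,0],0],
    [2,[0,7.8,0],0],
    [2,[0,7.8,0],0],
    [2,[0,7.8,0],0]
  ],
  "grip_force": 60
}}

```text
time_s: 2.2
ee_pos: [0.3745, 0.2306, 0.0227]
eef_rot: [-1.571, -0.0, 1.236]
force: [0.7, 0.5, 0.3]
grip_width: 0.0574
```

>>> {"api": "jog_arm", "payload": {
  "targets": [
    [2,[0,0,0],0],
    [2,[0,0,0],0],
    [2,[0,0,0],0],
    [2,[0,-4,0],0],
    [2,[0,-8,0],0],
    [2,[0,-12,0],0],
    [2,[0,-16,0],0],
    [2,[0,-20,0],0],
    [2,[0,-20,0],0]
  ]
}}

```text
time_s: 3.1
ee_pos: [0.3758, 0.2313, 0.2272]
eef_rot: [-1.576, -0.006, 1.236]
force: [0.2, 0.0, -1.2]
grip_width: 0.0202
```

Run:
```python
from h import *
go(.597,-.0623,.225,1.644)
```

```text
t 3.1 pos [0.3758 0.2313 0.2272] rot [-1.576 -0.006  1.236] w 0.0202 F [ 0.2  0.  -1.2]
shift cm [-20.46   0.22 -30.53] turn -0.408
```

The width of 0.020 means the fingers were still closing when I lifted, so I missed the tube. Checking its position.

```bash
cat >> h.py <<'E'
def tubes():
    for nm in('side','top'):
        c=shot(nm);P=cloud(c);H=cv2.cvtColor(c['img'],cv2.COLOR_RGB2HSV)
        m=((P[...,2]>.010)&(P[...,2]<.042)&(P[...,0]>.12)&(P[...,0]<.5)&(P[...,1]>.1)&(P[...,1]<.5)).astype(np.uint8)
        n,l,st,ce=cv2.connectedComponentsWithStats(m)
        for i in range(1,n):
            if st[i,4]<60: continue
            q=P[l==i];r=cv2.minAreaRect(q[:,:2].astype(np.float32)*1000)
            h=H[l==i];h=h[h[:,1]>80]
            print(nm,st[i],q.mean(0).round(4),'rect',np.round(r[0],1),np.round(r[1],1),np.round(r[2],1),'pur',((h[:,0]>128)&(h[:,0]<150)).sum(),'pink',((h[:,0]>155)&(h[:,0]<176)).sum())
E
python3 - <<'E'
from h import *
tubes();save(load('side'),'s2.png',(110,60,310,220),4)
E
```

```text
side [152 158  41  18 352] [0.3757 0.3416 0.0262] rect [375.8 345. ] [ 33.7 129.4] 83.4 pur 0 pink 33
side [162 181  43  15 409] [0.3745 0.223  0.0267] rect [375.5 226.2] [ 33.5 130.1] 71.5 pur 59 pink 0
top [114 225  15  16 172] [0.4234 0.3404 0.029 ] rect [422.5 344.2] [39.1 36.3] 75.6 pur 0 pink 36
top [159 225  20  31 339] [0.4045 0.2182 0.0281] rect [402.3 221.8] [39.2 75.6] 69.2 pur 103 pink 0
```

View pics/s2.png

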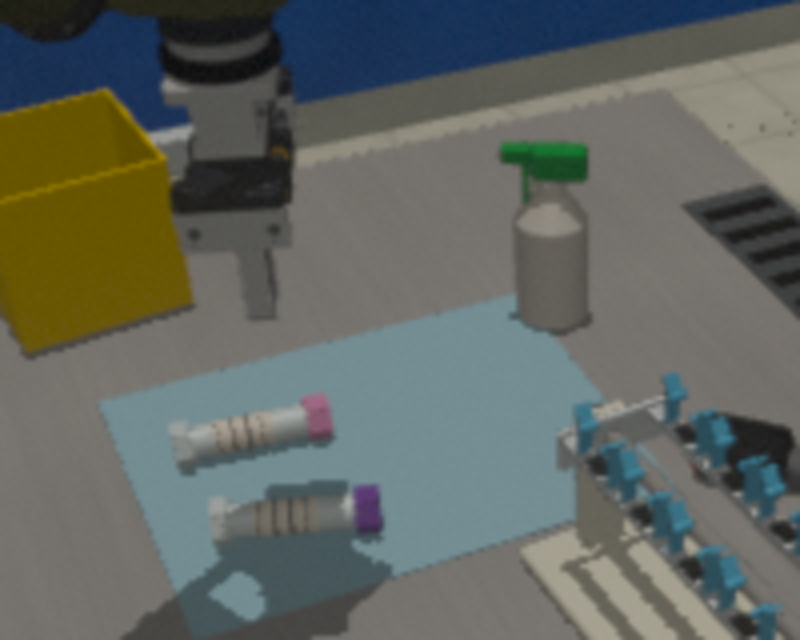

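The tube is still lying there, shifted about 2 mm (crop (295,515)). Retrying with a smaller opening and a longer close.

```bash
python3 -c "
from h import *
go(.373,.2291,.022,1.24)"
```

```text
t 3.2 pos [0.3744 0.2305 0.2225] rot [-1.572e+00 -1.000e-03  1.236e+00] w 0.0201 F [-0.2 -0.6 -0.4]
shift cm [-0.18 20.05  0.09] turn -0.004
```

>>> {"api": "jog_arm", "payload": {
  "targets": [
    [6,[-0.18,3,0.09],0],
    [6,[-0.18,6,0.09],0],
    [6,[-0.18,9,0.09],0],
    [6,[-0.18,12,0.09],0],
    [6,[-0.18,13,0.09],0],
    [6,[-0.18,13,0.09],0],
    [6,[-0.18,16,0.09],0],
    [6,[-0.18,19,0.09],0],
    [6,[-0.18,20,0.09],0],
    [6,[-0.18,20,0.09],0]
  ],
  "grip_force": 60
}}

```text
time_s: 4.2
ee_pos: [0.3729, 0.2291, 0.0224]
eef_rot: [-1.57, 0.001, 1.236]
force: [-0.1, -0.1, 0.0]
grip_width: 0.0602
```

>>> {"api": "jog_arm", "payload": {
  "targets": [
    [1,[0,0,0],0],
    [1,[0,0,0],0],
    [1,[0,0,0],0],
    [1,[0,0,0],0],
    [1,[0,0,0],0],
    [1,[0,0,0],0],
    [1,[0,0,0],0],
    [1,[0,0,0],0]
  ]
}}

```text
time_s: 5.0
ee_pos: [0.3733, 0.2293, 0.023]
eef_rot: [-1.571, -0.001, 1.236]
force: [-1.2, 0.5, 6.5]
grip_width: 0.0266
```

>>> {"api": "jog_arm", "payload": {
  "targets": [
    [1,[0,-3,0],0],
    [1,[0,-6,0],0],
    [1,[0,-9,0],0],
    [1,[0,-12,0],0],
    [1,[0,-15,0],0],
    [1,[0,-18,0],0],
    [1,[0,-20,0],0],
    [1,[0,-20,0],0],
    [1,[0,-20,0],0]
  ]
}}

```text
time_s: 5.9
ee_pos: [0.3727, 0.229, 0.2217]
eef_rot: [-1.57, 0.0, 1.236]
force: [-0.4, -0.4, 0.3]
grip_width: 0.0265
```

Run:
```python
from h import *
go(.597,-.0623,.225,1.644)
```

```text
t 5.9 pos [0.3727 0.229  0.2217] rot [-1.57   0.     1.236] w 0.0265 F [-0.4 -0.4  0.3]
shift cm [-20.14  -0.33 -30.75] turn -0.408
```

Held (26.5 mm, the chord 5 mm above the axis). Carrying it to station B.

>>> {"api": "jog_arm", "payload": {
  "targets": [
    [1,[-2.2,0,-3.4],-0.04],
    [1,[-4.5,0,-6.8],-0.09],
    [1,[-6.7,-0.1,-10.2],-0.13],
    [1,[-9,-0.1,-13.6],-0.18],
    [1,[-11.2,-0.2,-17],-0.22],
    [1,[-13.5,-0.2,-20.4],-0.27],
    [1,[-15.7,-0.3,-23.8],-0.32],
    [1,[-18,-0.3,-27.3],-0.36],
    [1,[-20.14,-0.33,-30.75],-0.408],
    [1,[-20.14,-0.33,-30.75],-0.408]
  ]
}}

```text
time_s: 6.9
ee_pos: [0.5982, -0.0655, 0.2226]
eef_rot: [-1.567, -0.0, 1.642]
force: [-0.2, 0.2, -0.9]
grip_width: 0.0269
```

Run:
```python
from h import *
go(.597,-.0623,.19,1.644)
c=shot('side');P=cloud(c)
m=(P[...,2]>.183)&(P[...,2]<.245)&(P[...,0]>.5)&(P[...,0]<.7)&(P[...,1]>-.12)&(P[...,1]<0)
H=cv2.cvtColor(c['img'],cv2.COLOR_RGB2HSV);pm=m&(H[...,0]>128)&(H[...,0]<150)&(H[...,1]>60)
print('purple',pm.sum(),P[pm].mean(0).round(4),P[pm].min(0),P[pm].max(0))
fm=m&(P[...,0]<.57);print('foot end',P[fm].min(0),P[fm].mean(0),P[fm].max(0))
c2=shot('top');save(c,'s3.png',(230,100,350,250),4)
```

```text
t 6.9 pos [ 0.5982 -0.0655  0.2226] rot [-1.567 -0.     1.642] w 0.0269 F [-0.2  0.2 -0.9]
shift cm [0.33 3.26 0.1 ] turn -0.002
purple 56 [ 0.6559 -0.0766  0.222 ] [ 0.64481733 -0.08133777  0.20315959] [ 0.66705645 -0.07171765  0.23239619]
foot end [ 0.53456948 -0.09309265  0.19939865] [ 0.54726469 -0.07604061  0.22410626] [ 0.56973985 -0.05204834  0.23748098]
```

View pics/s3.png

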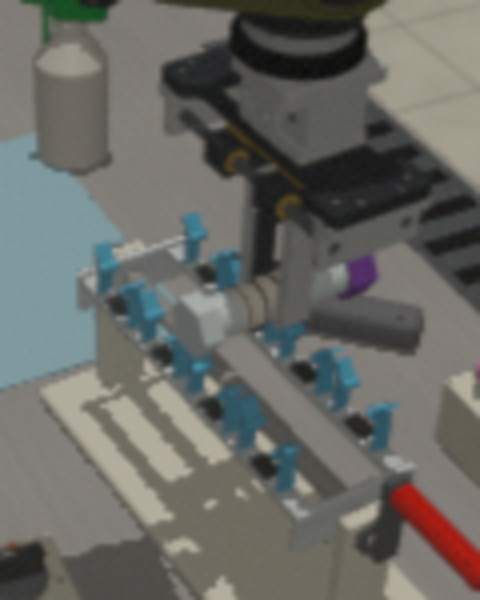

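The tube is held level, with its foot at crop (200,320) and its cap at (360,275), over station B. Lowering to just above the lips, then pressing.

>>> {"api": "jog_arm", "payload": {
  "targets": [
    [1,[0.1,1.5,0.05],0],
    [1,[0.1,3.0,0.05],0],
    [1,[0.1,3.2,0.05],0],
    [1,[0.1,3.2,0.05],0],
    [1,[0.1,3.2,0.05],0]
  ]
}}

```text
time_s: 7.5
ee_pos: [0.5967, -0.0608, 0.1945]
eef_rot: [-1.572, 0.0, 1.644]
force: [0.1, -0.8, -1.2]
grip_width: 0.027
```

Run:
```python
from h import *
go(.597,-.0623,.153,1.644)
```

```text
t 7.5 pos [ 0.5967 -0.0608  0.1945] rot [-1.572  0.     1.644] w 0.027 F [ 0.1 -0.8 -1.2]
shift cm [-0.15  4.15 -0.02] turn 0.0
```

>>> {"api": "jog_arm", "payload": {
  "targets": [
    [1,[-0.15,0.5,0],0],
    [1,[-0.15,1.2,0],0],
    [1,[-0.15,1.8,0],0],
    [1,[-0.15,2.4,0],0],
    [1,[-0.15,3,0],0],
    [1,[-0.15,3.5,0],0],
    [1,[-0.15,4.0,0],0],
    [1,[-0.15,4.2,0],0],
    [1,[-0.15,4.2,0],0]
  ]
}}

```text
time_s: 8.4
ee_pos: [0.5976, -0.062, 0.1555]
eef_rot: [-1.575, -0.0, 1.644]
force: [-11.6, 7.1, 34.1]
grip_width: 0.0268
```

```bash
cat >> h.py <<'E'
def home(x,y,lo,hi,ab='side'):
    c=shot(ab);P=cloud(c);H=cv2.cvtColor(c['img'],cv2.COLOR_RGB2HSV)
    m=(P[...,2]>.12)&(P[...,2]<.24)&(abs(P[...,0]-x)<.09)&(abs(P[...,1]-y)<.03)
    pm=m&(H[...,0]>lo)&(H[...,0]<hi)&(H[...,1]>60)&(P[...,0]>x)
    q=P[pm];print(ab,'cap',len(q),q.mean(0).round(4),'z',np.percentile(q[:,2],[2,50,98]).round(4),'xmax',q[:,0].max().round(4))
    fm=m&(P[...,0]<x-.046)&(H[...,1]<60);q=P[fm];print(ab,'foot',len(q),q.mean(0).round(4),'z',np.percentile(q[:,2],[2,50,98]).round(4),'xmin',q[:,0].min().round(4))
    return c
E
python3 - <<'E'
from h import *
go(.597,-.0623,.153,1.644)
home(.597,-.062,128,150)
E
```

```text
t 8.4 pos [ 0.5976 -0.062   0.1555] rot [-1.575 -0.     1.644] w 0.0268 F [-11.6   7.1  34.1]
shift cm [-0.02  0.25  0.06] turn 0.0
side cap 13 [ 0.6616 -0.0739  0.1558] z [0.1501 0.1559 0.1604] xmax 0.6658
side foot 138 [ 0.54   -0.0719  0.1579] z [0.1381 0.1589 0.1705] xmin 0.5334
```

>>> {"api": "jog_arm", "payload": {
  "targets": [
    [1,[0,0.15,0],0],
    [1,[0,0.3,0],0],
    [1,[0,0.3,0],0]
  ]
}}

```text
time_s: 8.75
ee_pos: [0.5975, -0.0618, 0.15]
eef_rot: [-1.574, -0.001, 1.644]
force: [-0.1, 7.8, 9.3]
grip_width: 0.0277
```

Run:
```python
from h import *
go(.597,-.0623,.153,1.644)
c=home(.597,-.062,128,150);save(c,'s4.png',(230,130,350,250),5)
```

```text
t 8.75 pos [ 0.5975 -0.0618  0.15  ] rot [-1.574e+00 -1.000e-03  1.644e+00] w 0.0277 F [-0.1  7.8  9.3]
shift cm [-0.04 -0.3   0.05] turn 0.0
side cap 7 [ 0.6608 -0.0753  0.1549] z [0.1525 0.1545 0.1567] xmax 0.6647
side foot 140 [ 0.5399 -0.0713  0.1583] z [0.1375 0.1593 0.1713] xmin 0.5332
```

View pics/s4.png

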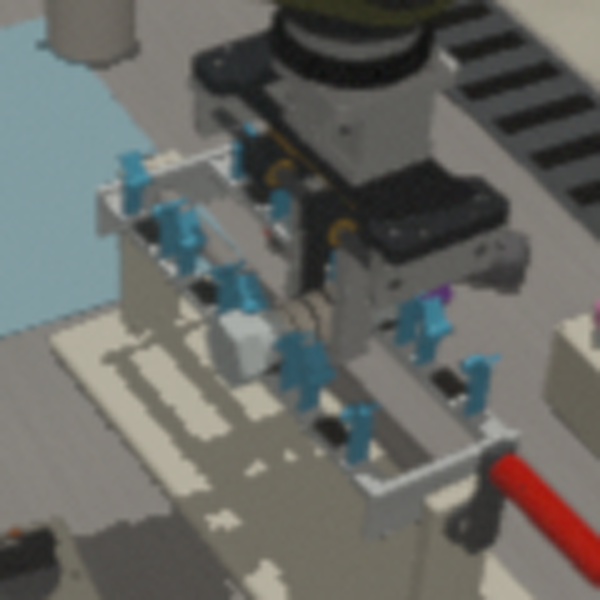

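The tube sits between the jaws, with its foot at crop (243,345), and the fingers have slid to its axis. Releasing and checking its height.

>>> {"api": "jog_arm", "payload": {
  "targets": [
    [5,[0,0,0],0],
    [5,[0,0,0],0],
    [5,[0,0,0],0],
    [5,[0,0,0],0],
    [5,[0,-4,0],0],
    [5,[0,-8,0],0],
    [5,[0,-12,0],0],
    [5,[0,-12,0],0]
  ]
}}

```text
time_s: 9.6
ee_pos: [0.598, -0.063, 0.2745]
eef_rot: [-1.579, 0.002, 1.644]
force: [-0.6, -0.8, -0.1]
grip_width: 0.0498
```

Run:
```python
from h import *
home(.597,-.062,128,150)
tubes()
c=load('side');P=cloud(c)
m=(abs(P[...,0]-.597)<.02)&(abs(P[...,1]+.0623)<.02)&(P[...,2]>.13)&(P[...,2]<.2);q=P[m];print('mid',q.mean(0),np.percentile(q[:,2],[50,90,98]),len(q))
go(.373,.3476,.1,-.12+1.5708)
```

```text
side cap 72 [ 0.6563 -0.0641  0.1643] z [0.1529 0.166  0.1691] xmax 0.6661
side foot 137 [ 0.5397 -0.0712  0.1583] z [0.1377 0.1595 0.1712] xmin 0.533
side [152 158  41  18 358] [0.3753 0.3414 0.0261] rect [375.9 345.3] [ 30.6 129.7] 83.6 pur 0 pink 28
top [109 225  20  51 595] [0.3749 0.3464 0.028 ] rect [375.  349.3] [ 40.  130.3] 83.6 pur 0 pink 34
mid [ 0.59773064 -0.06943813  0.16032005] [0.16238935 0.16626787 0.16789831] 146
t 9.75 pos [ 0.5965 -0.0627  0.2677] rot [-1.57  -0.     1.644] w 0.05 F [-0.6  0.2 -1.6]
shift cm [42.55 16.77 19.29] turn 0.193
```

Tube1 is home at about z = 0.150. Next is pink (tube2), which has not moved.

>>> {"api": "jog_arm", "payload": {
  "targets": [
    [6,[4.2,1.6,1.9],0.02],
    [6,[8.5,3.3,3.8],0.04],
    [6,[12.7,5,5.8],0.06],
    [6,[17,6.7,7.7],0.08],
    [6,[21.3,8.4,9.6],0.1],
    [6,[25.5,10,11.6],0.12],
    [6,[29.8,11.7,13.5],0.14],
    [6,[34,13.4,15.4],0.16],
    [6,[38.3,15,17.3],0.18],
    [6,[42.5,16.7,19.3],0.193]
  ]
}}

```text
time_s: 10.75
ee_pos: [0.3714, 0.348, 0.0998]
eef_rot: [-1.569, 0.002, 1.45]
force: [0.3, -0.4, 0.8]
grip_width: 0.0607
```

>>> {"api": "jog_arm", "payload": {
  "targets": [
    [6,[0,0,0],0],
    [6,[0,0,0],0],
    [6,[0,0,0],0]
  ]
}}

```text
time_s: 11.05
ee_pos: [0.3734, 0.3462, 0.1014]
eef_rot: [-1.57, 0.001, 1.45]
force: [0.6, -0.7, 0.1]
grip_width: 0.0601
```

Run:
```python
from h import *
tubes();go(.3725,.3474,.022,-.115+1.5708)
```

```text
side [152 158  41  18 359] [0.3755 0.3412 0.0262] rect [375.9 344.4] [ 32.4 129.6] 83.9 pur 0 pink 35
top [114 225  15  21 220] [0.4181 0.3417 0.0284] rect [415.5 343.2] [52.6 38.7] 1.0 pur 0 pink 37
t 11.15 pos [0.3739 0.3462 0.1019] rot [-1.571 -0.     1.449] w 0.0598 F [ 0.2 -0.8 -0.7]
shift cm [0.11 7.99 0.15] turn -0.006
```

>>> {"api": "jog_arm", "payload": {
  "targets": [
    [6,[0.1,2.5,0.1],0],
    [6,[0.1,5,0.1],0],
    [6,[0.1,7.2,0.1],0],
    [6,[0.1,7.9,0.1],0],
    [6,[0.1,7.9,0.1],0]
  ]
}}

```text
time_s: 11.65
ee_pos: [0.3725, 0.3475, 0.0225]
eef_rot: [-1.57, 0.001, 1.45]
force: [-0.1, 0.5, 0.4]
grip_width: 0.0602
```

>>> {"api": "jog_arm", "payload": {
  "targets": [
    [1,[0,0,0],0],
    [1,[0,0,0],0],
    [1,[0,0,0],0],
    [1,[0,0,0],0],
    [1,[0,0,0],0],
    [1,[0,0,0],0],
    [1,[0,0,0],0],
    [1,[0,0,0],0]
  ]
}}

```text
time_s: 12.45
ee_pos: [0.3725, 0.3484, 0.0232]
eef_rot: [-1.571, -0.001, 1.451]
force: [-1.5, -0.4, 5.8]
grip_width: 0.027
```

>>> {"api": "jog_arm", "payload": {
  "targets": [
    [1,[0,-3,0],0],
    [1,[0,-6,0],0],
    [1,[0,-9,0],0],
    [1,[0,-12,0],0],
    [1,[0,-15,0],0],
    [1,[0,-18,0],0],
    [1,[0,-20,0],0],
    [1,[0,-20,0],0],
    [1,[0,-20,0],0]
  ]
}}

```text
time_s: 13.35
ee_pos: [0.3721, 0.348, 0.2219]
eef_rot: [-1.57, 0.001, 1.451]
force: [-0.1, 0.9, -2.3]
grip_width: 0.0269
```

Run:
```python
from h import *
go(.588,.0578,.225,1.644)
```

```text
t 13.35 pos [0.3721 0.348  0.2219] rot [-1.570e+00  1.000e-03  1.451e+00] w 0.0269 F [-0.1  0.9 -2.3]
shift cm [-26.23  -0.31 -24.91] turn -0.193
```

>>> {"api": "jog_arm", "payload": {
  "targets": [
    [1,[-2.9,0,-2.8],-0.02],
    [1,[-5.8,0,-5.5],-0.04],
    [1,[-8.7,-0.1,-8.3],-0.06],
    [1,[-11.6,-0.1,-11],-0.08],
    [1,[-14.5,-0.2,-13.8],-0.1],
    [1,[-17.4,-0.2,-16.6],-0.12],
    [1,[-20.3,-0.3,-19.3],-0.15],
    [1,[-23.2,-0.3,-22],-0.17],
    [1,[-26.23,-0.31,-24.91],-0.193],
    [1,[-26.23,-0.31,-24.91],-0.193]
  ]
}}

```text
time_s: 14.35
ee_pos: [0.5895, 0.0543, 0.2232]
eef_rot: [-1.568, 0.0, 1.641]
force: [-0.5, -0.2, -0.9]
grip_width: 0.0267
```

>>> {"api": "jog_arm", "payload": {
  "targets": [
    [1,[0,0,0],0],
    [1,[0,1.5,0],0],
    [1,[0,3.0,0],0],
    [1,[0,3,0],0],
    [1,[0,3,0],0]
  ]
}}

```text
time_s: 14.85
ee_pos: [0.5878, 0.0588, 0.1958]
eef_rot: [-1.57, -0.0, 1.645]
force: [-0.4, 0.3, -0.4]
grip_width: 0.0267
```

Run:
```python
from h import *
go(.588,.0578,.152,1.644)
c=home(.588,.0578,155,178);save(c,'s5.png',(220,100,340,250),4)
```

```text
t 14.85 pos [0.5878 0.0588 0.1958] rot [-1.57  -0.     1.645] w 0.0267 F [-0.4  0.3 -0.4]
shift cm [-0.1   4.38 -0.01] turn 0.001
side cap 71 [0.6466 0.0503 0.1984] z [0.1795 0.1997 0.2097] xmax 0.6571
side foot 123 [0.5311 0.048  0.1959] z [0.1745 0.1971 0.2097] xmin 0.5251
```

View pics/s5.png

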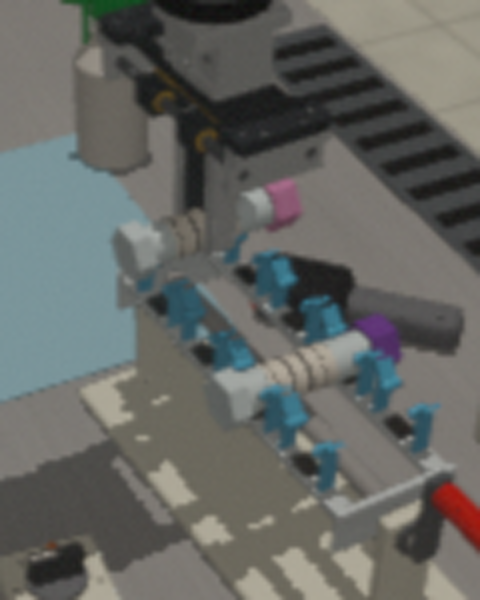

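Purple is seated in station B (crop (300,365)). Pink is aligned above station D (crop (190,230)). Pressing.

>>> {"api": "jog_arm", "payload": {
  "targets": [
    [1,[-0.08,0.6,0],0],
    [1,[-0.08,1.2,0],0],
    [1,[-0.08,1.8,0],0],
    [1,[-0.08,2.4,0],0],
    [1,[-0.08,3,0],0],
    [1,[-0.08,3.5,0],0],
    [1,[-0.08,4.0,0],0],
    [1,[-0.08,4.3,0],0],
    [1,[-0.08,4.5,0],0],
    [1,[-0.08,4.5,0],0]
  ]
}}

```text
time_s: 15.9
ee_pos: [0.5894, 0.0577, 0.1557]
eef_rot: [-1.576, -0.0, 1.644]
force: [-15.0, 3.5, 42.6]
grip_width: 0.0271
```

Run:
```python
from h import *
go(.588,.0578,.150,1.644)
c=home(.588,.0578,155,178)
```

```text
t 15.9 pos [0.5894 0.0577 0.1557] rot [-1.576 -0.     1.644] w 0.0271 F [-15.    3.5  42.6]
shift cm [0.02 0.57 0.14] turn 0.0
side cap 36 [0.651  0.0496 0.1602] z [0.1492 0.1617 0.1674] xmax 0.6588
side foot 116 [0.5324 0.0476 0.158 ] z [0.139  0.1591 0.1718] xmin 0.5264
```

>>> {"api": "jog_arm", "payload": {
  "targets": [
    [1,[0,0.1,0],0],
    [1,[0,0.2,0],0],
    [1,[0,0.2,0],0],
    [5,[0,0,0],0],
    [5,[0,0,0],0],
    [5,[0,0,0],0],
    [5,[0,-2,0],0],
    [5,[0,-6,0],0],
    [5,[0,-10,0],0],
    [5,[0,-10,0],0]
  ]
}}

```text
time_s: 16.95
ee_pos: [0.5897, 0.0571, 0.2557]
eef_rot: [-1.578, 0.0, 1.644]
force: [0.0, -0.4, -0.3]
grip_width: 0.0501
```

Run:
```python
from h import *
home(.588,.0578,155,178);home(.597,-.062,128,150)
c=load('side');P=cloud(c)
for x,y in((.597,-.0623),(.588,.0578)):
    m=(abs(P[...,0]-x)<.02)&(abs(P[...,1]-y)<.02)&(P[...,2]>.13)&(P[...,2]<.2);q=P[m];print('mid',q.mean(0),np.percentile(q[:,2],[50,90,98]),len(q))
go(.6085,-.255,.26,.073)
H=cv2.cvtColor(c['img'],cv2.COLOR_RGB2HSV);mr=((H[...,0]<8)|(H[...,0]>173))&(H[...,1]>150)&(P[...,2]>.1)&(P[...,1]<-.17)&(P[...,0]>.5)
q=P[mr];print('crank',q.mean(0),q.min(0),q.max(0),cv2.minAreaRect(q[:,:2].astype(np.float32)*1000))
```

```text
side cap 58 [0.6496 0.0549 0.1629] z [0.1499 0.1655 0.1677] xmax 0.6584
side foot 114 [0.5321 0.049  0.1587] z [0.139  0.1598 0.1719] xmin 0.5253
side cap 69 [ 0.6571 -0.0635  0.1635] z [0.1525 0.1649 0.1685] xmax 0.6685
side foot 138 [ 0.5401 -0.0709  0.1589] z [0.1378 0.16   0.1726] xmin 0.5347
mid [ 0.59765713 -0.06964584  0.16059101] [0.1624423  0.16631451 0.16758661] 145
mid [0.58916988 0.04960762 0.15991525] [0.16156631 0.16623682 0.16727368] 122
t 17.05 pos [0.5883 0.0571 0.2505] rot [-1.571  0.     1.644] w 0.0501 F [ 0.1  0.2 -0.5]
shift cm [-31.27  -0.95   0.27] turn -1.571
crank [ 0.61060223 -0.24601121  0.172698  ] [ 0.6027733  -0.28077182  0.15901823] [ 0.62145108 -0.20535623  0.17776913] ((611.7199096679688, -242.98825073242188), (14.52810001373291, 75.9073257446289), 3.9299440383911133)
```

Both tubes are seated at the same height: the body tops are at 0.166 and 0.167. Moving over the crank with the jaws turned across the handle.

>>> {"api": "jog_arm", "payload": {
  "targets": [
    [5,[-3,0,0],0.14],
    [5,[-6,0,0],0.28],
    [5,[-9,0,0],0.42],
    [5,[-12,0,0],0.56],
    [5,[-15,0,0],0.7],
    [5,[-18,0,0],0.84],
    [5,[-21,0,0],0.98],
    [5,[-24,0,0],1.12],
    [5,[-28,0,0],1.26],
    [5,[-32.3,0,0],1.4]
  ]
}}

```text
time_s: 18.05
ee_pos: [0.6116, -0.266, 0.2486]
eef_rot: [-1.569, 0.002, 0.239]
force: [0.1, 0.3, -0.4]
grip_width: 0.0502
```

>>> {"api": "jog_arm", "payload": {
  "targets": [
    [5,[0,0,0],0.1],
    [5,[0,0,0],0.17],
    [5,[0,0,0],0.17],
    [5,[0,0,0],0.17]
  ]
}}

```text
time_s: 18.45
ee_pos: [0.6117, -0.2647, 0.2494]
eef_rot: [-1.57, 0.002, 0.076]
force: [0.5, 0.5, -0.6]
grip_width: 0.0501
```

Run:
```python
from h import *
go(.612,-.2655,.165,.073)
```

```text
t 18.45 pos [ 0.6117 -0.2647  0.2494] rot [-1.57   0.002  0.076] w 0.0501 F [ 0.5  0.5 -0.6]
shift cm [ 0.02  8.44 -0.08] turn 0.003
```

>>> {"api": "jog_arm", "payload": {
  "targets": [
    [5,[0,3,0],0],
    [5,[0,6,0],0],
    [5,[0,8.2,0],0],
    [5,[0,8.4,0],0],
    [5,[0,8.4,0],0],
    [0.8,[0,8.4,0],0],
    [0.8,[0,8.4,0],0],
    [0.8,[0,8.4,0],0],
    [0.8,[0,8.4,0],0],
    [0.8,[0,8.4,0],0]
  ],
  "grip_force": 30
}}

```text
time_s: 19.45
ee_pos: [0.6126, -0.265, 0.1675]
eef_rot: [-1.572, -0.002, 0.074]
force: [4.1, -0.0, 0.8]
grip_width: 0.0172
```

>>> {"api": "jog_arm", "payload": {
  "targets": [
    [0.8,[0,0,0],0],
    [0.8,[0,0,0],0],
    [0.8,[0,0,0],0]
  ]
}}

```text
time_s: 19.75
ee_pos: [0.6125, -0.265, 0.1674]
eef_rot: [-1.571, -0.002, 0.074]
force: [6.2, -0.5, 1.6]
grip_width: 0.0175
```

Run:
```python
from h import *
go(.612,-.2655,.165,.073)
c=shot('side');save(c,'s6.png',(250,120,380,260),4)
for t in np.linspace(0,2*np.pi,21):print(np.round([5*np.sin(t),5-5*np.cos(t)],2),end=' ')
```

```text
t 19.75 pos [ 0.6125 -0.265   0.1674] rot [-1.571 -0.002  0.074] w 0.0175 F [ 6.2 -0.5  1.6]
shift cm [-0.06  0.24 -0.05] turn 0.001
[0. 0.] [1.55 0.24] [2.94 0.95] [4.05 2.06] [4.76 3.45] [5. 5.] [4.76 6.55] [4.05 7.94] [2.94 9.05] [1.55 9.76] [ 0. 10.] [-1.55  9.76] [-2.94  9.05] [-4.05  7.94] [-4.76  6.55] [-5.  5.] [-4.76  3.45] [-4.05  2.06] [-2.94  0.95] [-1.55  0.24] [-0.  0.]
```

View pics/s6.png

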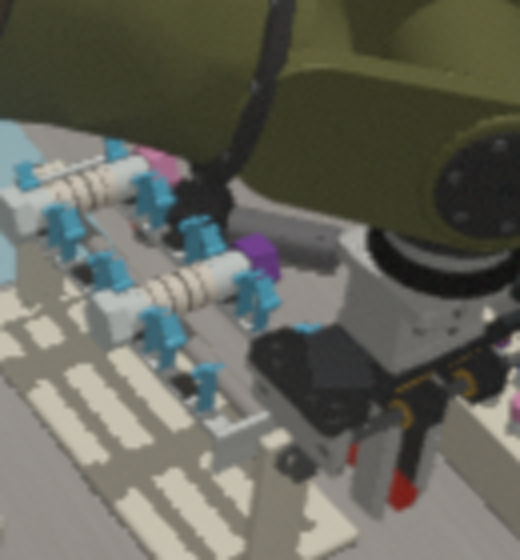

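The crank is gripped (17.5 mm), with the body clear of the post (crop (330,380)). Starting with a quarter turn.

>>> {"api": "jog_arm", "payload": {
  "targets": [
    [0.8,[0.78,0.06,0],0],
    [0.8,[1.55,0.24,0],0],
    [0.8,[2.27,0.55,0],0],
    [0.8,[2.94,0.95,0],0],
    [0.8,[3.54,1.46,0],0],
    [0.8,[4.05,2.06,0],0],
    [0.8,[4.46,2.73,0],0],
    [0.8,[4.76,3.45,0],0],
    [0.8,[4.94,4.22,0],0],
    [0.8,[5,5,0],0]
  ],
  "grip_force": 40
}}

```text
time_s: 20.8
ee_pos: [0.662, -0.2614, 0.1163]
eef_rot: [-1.571, -0.0, 0.074]
force: [0.3, -2.5, 3.6]
grip_width: 0.0174
```

>>> {"api": "jog_arm", "payload": {
  "targets": [
    [0.8,[-0.24,1.55,0],0],
    [0.8,[-0.95,2.94,0],0],
    [0.8,[-2.06,4.05,0],0],
    [0.8,[-3.45,4.76,0],0],
    [0.8,[-5,5,0],0],
    [0.8,[-6.55,4.76,0],0],
    [0.8,[-7.94,4.05,0],0],
    [0.8,[-9.05,2.94,0],0],
    [0.8,[-9.76,1.55,0],0],
    [0.8,[-10,0,0],0]
  ]
}}

```text
time_s: 21.8
ee_pos: [0.5618, -0.2685, 0.1157]
eef_rot: [-1.57, -0.0, 0.074]
force: [14.5, -3.6, -12.6]
grip_width: 0.0168
```

Run:
```python
from h import *
go(.562,-.265,.115,.074)
c=shot('side');save(c,'s7.png',(220,100,380,260),3.5)
```

```text
t 21.8 pos [ 0.5618 -0.2685  0.1157] rot [-1.57  -0.     0.074] w 0.0168 F [ 14.5  -3.6 -12.6]
shift cm [0.05 0.07 0.35] turn -0.0
```

View pics/s7.png

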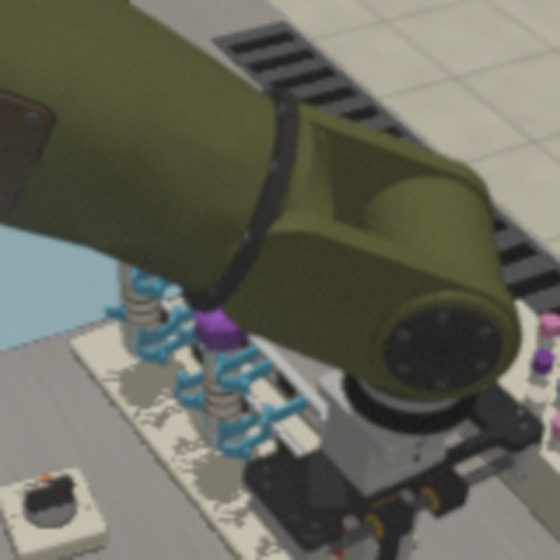

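All is well: clips face the robot at 270° and both tubes are held (crop (215,380) and (140,310)). Continuing in half turns; 0.75 turns so far.

>>> {"api": "jog_arm", "payload": {
  "targets": [
    [0.8,[0.24,-1.55,0],0],
    [0.8,[0.95,-2.94,0],0],
    [0.8,[2.06,-4.05,0],0],
    [0.8,[3.45,-4.76,0],0],
    [0.8,[5,-5,0],0],
    [0.8,[6.55,-4.76,0],0],
    [0.8,[7.94,-4.05,0],0],
    [0.8,[9.05,-2.94,0],0],
    [0.8,[9.76,-1.55,0],0],
    [0.8,[10,0,0],0]
  ]
}}

```text
time_s: 22.85
ee_pos: [0.6623, -0.2614, 0.1161]
eef_rot: [-1.571, -0.0, 0.074]
force: [-6.4, -2.9, 5.1]
grip_width: 0.0172
```

>>> {"api": "jog_arm", "payload": {
  "targets": [
    [0.8,[-0.24,1.55,0],0],
    [0.8,[-0.95,2.94,0],0],
    [0.8,[-2.06,4.05,0],0],
    [0.8,[-3.45,4.76,0],0],
    [0.8,[-5,5,0],0],
    [0.8,[-6.55,4.76,0],0],
    [0.8,[-7.94,4.05,0],0],
    [0.8,[-9.05,2.94,0],0],
    [0.8,[-9.76,1.55,0],0],
    [0.8,[-10,0,0],0]
  ]
}}

```text
time_s: 23.85
ee_pos: [0.5618, -0.2685, 0.1157]
eef_rot: [-1.57, -0.0, 0.074]
force: [14.6, -3.8, -13.5]
grip_width: 0.0171
```

>>> {"api": "jog_arm", "payload": {
  "targets": [
    [0.8,[0.24,-1.55,0],0],
    [0.8,[0.95,-2.94,0],0],
    [0.8,[2.06,-4.05,0],0],
    [0.8,[3.45,-4.76,0],0],
    [0.8,[5,-5,0],0],
    [0.8,[6.55,-4.76,0],0],
    [0.8,[7.94,-4.05,0],0],
    [0.8,[9.05,-2.94,0],0],
    [0.8,[9.76,-1.55,0],0],
    [0.8,[10,0,0],0]
  ]
}}

```text
time_s: 24.85
ee_pos: [0.6623, -0.2614, 0.1162]
eef_rot: [-1.571, -0.0, 0.074]
force: [-6.9, -1.8, 5.8]
grip_width: 0.0171
```

>>> {"api": "jog_arm", "payload": {
  "targets": [
    [0.8,[-0.24,1.55,0],0],
    [0.8,[-0.95,2.94,0],0],
    [0.8,[-2.06,4.05,0],0],
    [0.8,[-3.45,4.76,0],0],
    [0.8,[-5,5,0],0],
    [0.8,[-6.55,4.76,0],0],
    [0.8,[-7.94,4.05,0],0],
    [0.8,[-9.05,2.94,0],0],
    [0.8,[-9.76,1.55,0],0],
    [0.8,[-10,0,0],0]
  ]
}}

```text
time_s: 25.85
ee_pos: [0.5618, -0.2686, 0.1157]
eef_rot: [-1.57, -0.0, 0.074]
force: [14.9, -5.0, -12.5]
grip_width: 0.0171
```

```bash
cat >> h.py <<'E'
def near():
    # handle and cap check: red above bench near crank, jaw/cap cluster
    c=shot('side');P=cloud(c);H=cv2.cvtColor(c['img'],cv2.COLOR_RGB2HSV)
    D=np.array([.5947,-.032,.115]);e=np.array([.0729-0,-0,0])
    for nm,lo,hi in(('red',172,180),('red2',0,6),('purple',128,150),('pink',155,170)):
        m=(H[...,0]>=lo)&(H[...,0]<=hi)&(H[...,1]>(150 if 'red' in nm else 60))&(np.linalg.norm(P-D,axis=-1)<.27)&(P[...,2]>.03)
        if m.sum()>4:print(nm,m.sum(),np.median(P[m],0).round(4))
    return c
E
python3 - <<'E'
from h import *
go(.562,-.265,.115,.074);near()
E
```

```text
t 25.85 pos [ 0.5618 -0.2686  0.1157] rot [-1.57  -0.     0.074] w 0.0171 F [ 14.9  -5.  -12.5]
shift cm [0.05 0.07 0.35] turn -0.0
red2 38 [ 0.5634 -0.2814  0.1211]
purple 152 [ 0.555  -0.0784  0.1714]
pink 58 [ 0.7913 -0.1906  0.0869]
```

2.75 turns done, and the forces repeat from cycle to cycle. Next four half turns take it to 4.75.

>>> {"api": "jog_arm", "payload": {
  "targets": [
    [0.8,[0.24,-1.55,0],0],
    [0.8,[0.95,-2.94,0],0],
    [0.8,[2.06,-4.05,0],0],
    [0.8,[3.45,-4.76,0],0],
    [0.8,[5,-5,0],0],
    [0.8,[6.55,-4.76,0],0],
    [0.8,[7.94,-4.05,0],0],
    [0.8,[9.05,-2.94,0],0],
    [0.8,[9.76,-1.55,0],0],
    [0.8,[10,0,0],0]
  ]
}}

```text
time_s: 26.9
ee_pos: [0.6623, -0.2613, 0.1162]
eef_rot: [-1.571, -0.0, 0.074]
force: [-6.5, -2.4, 5.3]
grip_width: 0.0172
```

>>> {"api": "jog_arm", "payload": {
  "targets": [
    [0.8,[-0.24,1.55,0],0],
    [0.8,[-0.95,2.94,0],0],
    [0.8,[-2.06,4.05,0],0],
    [0.8,[-3.45,4.76,0],0],
    [0.8,[-5,5,0],0],
    [0.8,[-6.55,4.76,0],0],
    [0.8,[-7.94,4.05,0],0],
    [0.8,[-9.05,2.94,0],0],
    [0.8,[-9.76,1.55,0],0],
    [0.8,[-10,0,0],0]
  ]
}}

```text
time_s: 27.9
ee_pos: [0.5618, -0.2685, 0.1157]
eef_rot: [-1.57, -0.0, 0.074]
force: [14.3, -5.0, -12.7]
grip_width: 0.0171
```

>>> {"api": "jog_arm", "payload": {
  "targets": [
    [0.8,[0.24,-1.55,0],0],
    [0.8,[0.95,-2.94,0],0],
    [0.8,[2.06,-4.05,0],0],
    [0.8,[3.45,-4.76,0],0],
    [0.8,[5,-5,0],0],
    [0.8,[6.55,-4.76,0],0],
    [0.8,[7.94,-4.05,0],0],
    [0.8,[9.05,-2.94,0],0],
    [0.8,[9.76,-1.55,0],0],
    [0.8,[10,0,0],0]
  ]
}}

```text
time_s: 28.9
ee_pos: [0.6623, -0.2613, 0.1161]
eef_rot: [-1.571, -0.0, 0.074]
force: [-5.7, -2.4, 5.4]
grip_width: 0.0168
```

>>> {"api": "jog_arm", "payload": {
  "targets": [
    [0.8,[-0.24,1.55,0],0],
    [0.8,[-0.95,2.94,0],0],
    [0.8,[-2.06,4.05,0],0],
    [0.8,[-3.45,4.76,0],0],
    [0.8,[-5,5,0],0],
    [0.8,[-6.55,4.76,0],0],
    [0.8,[-7.94,4.05,0],0],
    [0.8,[-9.05,2.94,0],0],
    [0.8,[-9.76,1.55,0],0],
    [0.8,[-10,0,0],0]
  ]
}}

```text
time_s: 29.9
ee_pos: [0.5618, -0.2685, 0.1157]
eef_rot: [-1.57, -0.0, 0.074]
force: [15.0, -3.5, -13.5]
grip_width: 0.0174
```

Run:
```python
from h import *
go(.612,-.265,.165,.074);near()
```

```text
t 29.9 pos [ 0.5618 -0.2685  0.1157] rot [-1.57  -0.     0.074] w 0.0174 F [ 15.   -3.5 -13.5]
shift cm [ 5.03 -4.93 -0.02] turn -0.0
red2 38 [ 0.5624 -0.2822  0.1213]
purple 153 [ 0.5557 -0.0785  0.1716]
pink 60 [ 0.7908 -0.1905  0.0865]
```

Last quarter turn to 5.0, then release, lift and back away.

>>> {"api": "jog_arm", "payload": {
  "targets": [
    [0.8,[0.24,-1.55,0],0],
    [0.8,[0.95,-2.94,0],0],
    [0.8,[2.06,-4.05,0],0],
    [0.8,[3.45,-4.76,0],0],
    [0.8,[5,-5,0],0],
    [0.8,[5,-5,0],0],
    [0.8,[5,-5,0],0]
  ]
}}

```text
time_s: 30.65
ee_pos: [0.6129, -0.2649, 0.1672]
eef_rot: [-1.572, -0.003, 0.074]
force: [5.8, -1.0, 6.6]
grip_width: 0.0172
```

>>> {"api": "jog_arm", "payload": {
  "targets": [
    [4,[0,0,0],0],
    [4,[0,0,0],0],
    [4,[0,0,0],0],
    [4,[0,0,0],0],
    [4,[0,-2,0],0],
    [4,[0,-5,0],0],
    [4,[0,-9,0],0],
    [4,[0,-9,0],0]
  ]
}}

```text
time_s: 31.45
ee_pos: [0.613, -0.2655, 0.2627]
eef_rot: [-1.575, -0.007, 0.074]
force: [0.1, 0.5, 0.7]
grip_width: 0.0403
```

Run:
```python
from h import *
go(.365,-.211,.25,.073)
```

```text
t 31.45 pos [ 0.613  -0.2655  0.2627] rot [-1.575 -0.007  0.074] w 0.0403 F [0.1 0.5 0.7]
shift cm [-24.33   1.27   7.27] turn 0.001
```

Run:
```python
from h import *
c=home(.588,.0578,155,178);home(.597,-.062,128,150);near();save(c,'s8.png',(200,100,400,260),4)
T=load('top');P=cloud(T);H=cv2.cvtColor(T['img'],cv2.COLOR_RGB2HSV).astype(int);V=T['img']
R=(abs(P[...,0]-.37)<.075)&(abs(P[...,1]+.211)<.075)
m=R&(P[...,2]>.018)&(P[...,2]<.08);q=P[m];r=cv2.minAreaRect(q[:,:2].astype(np.float32)*1000);print('box',r)
m=R&(P[...,2]>.052)&(P[...,2]<.08);q=P[m];r=cv2.minAreaRect(q[:,:2].astype(np.float32)*1000);print('bar',r,q.mean(0),np.percentile(q[:,2],[10,50,90]),len(q))
w=R&(P[...,2]>.04)&(H[...,2]>150)&(H[...,1]<60);print('white ptr',w.sum(),P[w].mean(0))
o=R&(H[...,0]>4)&(H[...,0]<20)&(H[...,1]>120);print('mark',o.sum(),P[o].mean(0))
v,u=np.nonzero(o);print(plane(T,u.mean(),v.mean(),.028))
```

```text
side cap 59 [0.6489 0.0544 0.1632] z [0.1479 0.1661 0.1696] xmax 0.6591
side foot 118 [0.5315 0.048  0.1574] z [0.136  0.1586 0.1713] xmin 0.5255
side cap 63 [ 0.655  -0.0633  0.1646] z [0.1524 0.1666 0.1696] xmax 0.6649
side foot 139 [ 0.5397 -0.0713  0.1582] z [0.1379 0.1599 0.1714] xmin 0.5334
red2 205 [ 0.6087 -0.2463  0.1734]
purple 89 [ 0.6591 -0.0704  0.1634]
pink 121 [ 0.7799 -0.0887  0.0913]
box ((369.0079345703125, -219.7672119140625), (166.05628967285156, 107.32951354980469), 10.118444442749023)
bar ((410.2076110839844, -213.0792999267578), (13.986730575561523, 49.01074981689453), 74.0230941772461) [ 0.41045655 -0.21241765  0.06355702] [0.05924086 0.0636862  0.06695888] 117
white ptr 14 [ 0.3999222  -0.20916571  0.06479963]
mark 9 [ 0.41984141 -0.17447956  0.02921447]
[ 0.4198044  -0.17464664  0.028     ]
```

View pics/s8.png

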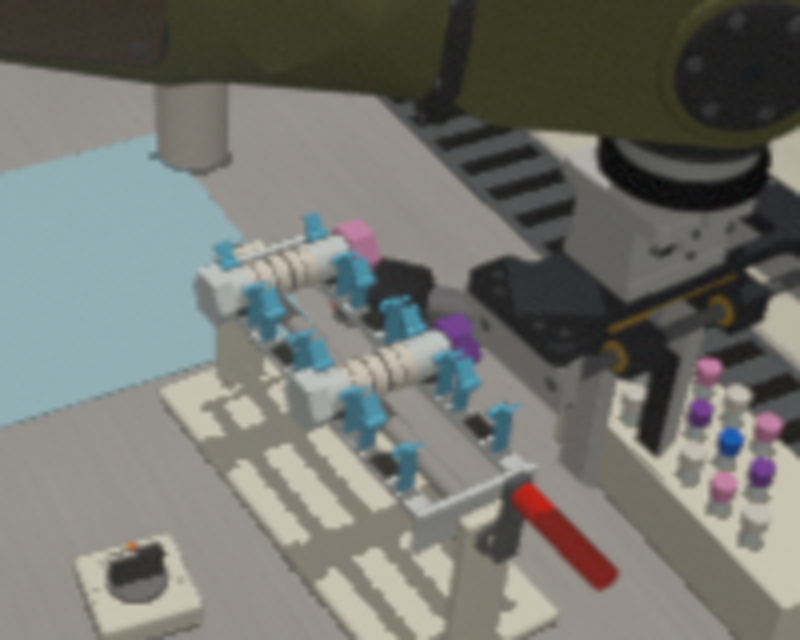

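The drum is back upright after five turns, with both tubes in their clips (crop (270,275) and (370,370)). Now the big timer: its bar is at (0.410, -0.213), and the pointer is about 1.54 rad short of the mark, clockwise.

>>> {"api": "jog_arm", "payload": {
  "targets": [
    [4,[-2,0,0.7],-0.13],
    [4,[-4,0,1.4],-0.26],
    [4,[-6.5,0,2.2],-0.39],
    [4,[-9,0,3],-0.52],
    [4,[-11.5,0,3.9],-0.65],
    [4,[-14,0,4.7],-0.78],
    [4,[-16.5,0,5.6],-0.91],
    [4,[-19.8,2,6.8],-1.04],
    [4,[-19.8,4,6.8],-1.17],
    [4,[-19.8,6,6.8],-1.217]
  ]
}}

```text
time_s: 32.6
ee_pos: [0.4083, -0.2113, 0.1953]
eef_rot: [-1.57, -0.0, 1.295]
force: [0.7, -1.4, -0.3]
grip_width: 0.0398
```

>>> {"api": "jog_arm", "payload": {
  "targets": [
    [4,[0,3,0],0],
    [4,[0,6,0],0],
    [4,[0,6,0],0],
    [4,[0,6,0],0]
  ]
}}

```text
time_s: 33.0
ee_pos: [0.4092, -0.2116, 0.1368]
eef_rot: [-1.569, -0.0, 1.291]
force: [-0.6, 0.4, -0.1]
grip_width: 0.0399
```

Run:
```python
from h import *
go(.410,-.2128,.058,1.291)
c=shot('side');save(c,'s9.png',(190,200,310,340),4)
```

```text
t 33.0 pos [ 0.4092 -0.2116  0.1368] rot [-1.569 -0.     1.291] w 0.0399 F [-0.6  0.4 -0.1]
shift cm [-0.09  7.88 -0.11] turn -0.0
```

View pics/s9.png

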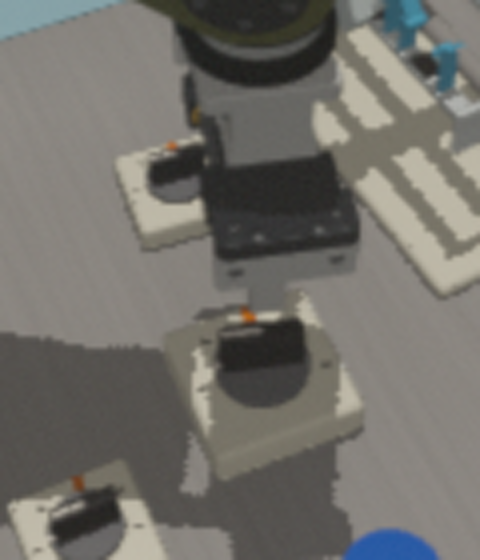

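The fingers straddle the bar of the large timer (crop (262,345)). Descending and gripping.

>>> {"api": "jog_arm", "payload": {
  "targets": [
    [4,[-0.09,3,-0.1],0],
    [4,[-0.09,6,-0.1],0],
    [4,[-0.09,7.5,-0.1],0],
    [4,[-0.09,7.8,-0.1],0],
    [4,[-0.09,7.8,-0.1],0],
    [0.6,[-0.09,7.8,-0.1],0],
    [0.6,[-0.09,7.8,-0.1],0],
    [0.6,[-0.09,7.8,-0.1],0],
    [0.6,[-0.09,7.8,-0.1],0],
    [0.6,[-0.09,7.8,-0.1],0]
  ],
  "grip_force": 20
}}

```text
time_s: 34.05
ee_pos: [0.4108, -0.2117, 0.0595]
eef_rot: [-1.571, -0.002, 1.291]
force: [2.6, 13.8, 8.3]
grip_width: 0.0138
```

>>> {"api": "jog_arm", "payload": {
  "targets": [
    [0.6,[0,0,0],0],
    [0.6,[0,0,0],0],
    [0.6,[0,0,0],0.14],
    [0.6,[0,0,0],0.28],
    [0.6,[0,0,0],0.42],
    [0.6,[0,0,0],0.56],
    [0.6,[0,0,0],0.7],
    [0.6,[0,0,0],0.84],
    [0.6,[0,0,0],0.98]
  ]
}}

```text
time_s: 34.95
ee_pos: [0.4109, -0.2116, 0.0595]
eef_rot: [-1.569, -0.002, 0.305]
force: [4.7, 13.9, 8.4]
grip_width: 0.0137
```

>>> {"api": "jog_arm", "payload": {
  "targets": [
    [0.6,[0,0,0],0.14],
    [0.6,[0,0,0],0.28],
    [0.6,[0,0,0],0.42],
    [0.6,[0,0,0],0.54],
    [0.6,[0,0,0],0.54],
    [0.6,[0,0,0],0.54]
  ]
}}

```text
time_s: 35.55
ee_pos: [0.411, -0.2117, 0.0595]
eef_rot: [-1.569, -0.001, -0.23]
force: [5.4, 14.4, 6.6]
grip_width: 0.0138
```

>>> {"api": "jog_arm", "payload": {
  "targets": [
    [4,[0,0,0],0],
    [4,[0,0,0],0],
    [4,[0,0,0],0],
    [4,[0,0,0],0],
    [4,[0,-3,0],0],
    [4,[0,-7,0],0],
    [4,[0,-11,0],0],
    [4,[0,-15,0],0],
    [4,[0,-15,0],0]
  ]
}}

```text
time_s: 36.45
ee_pos: [0.4116, -0.2139, 0.2137]
eef_rot: [-1.574, -0.008, -0.229]
force: [-0.1, -0.1, 0.3]
grip_width: 0.0398
```

Run:
```python
from h import *
go(.33,.2,.25,-.23)
```

```text
t 36.45 pos [ 0.4116 -0.2139  0.2137] rot [-1.574 -0.008 -0.229] w 0.0398 F [-0.1 -0.1  0.3]
shift cm [-17.35  -3.63  38.46] turn 0.001
```

>>> {"api": "jog_arm", "payload": {
  "targets": [
    [4,[-2,-0.5,4],0],
    [4,[-3.8,-1,8],0],
    [4,[-5.6,-1.4,12],0],
    [4,[-7.4,-1.8,16],0],
    [4,[-9.2,-2.2,20],0],
    [4,[-11,-2.6,24.5],0],
    [4,[-13,-3,29],0],
    [4,[-15,-3.4,34],0],
    [4,[-17.3,-3.6,38.5],0],
    [4,[-17.3,-3.6,38.5],0]
  ]
}}

```text
time_s: 37.45
ee_pos: [0.3274, 0.2052, 0.2444]
eef_rot: [-1.571, 0.001, -0.223]
force: [0.4, 0.3, 0.0]
grip_width: 0.04
```

Run:
```python
from h import *
c=home(.588,.0578,155,178);home(.597,-.062,128,150);near()
for n,ab in((c,'side'),(shot('top'),'top')):
    P=cloud(n);H=cv2.cvtColor(n['img'],cv2.COLOR_RGB2HSV).astype(int);R=np.hypot(P[...,0]-.411,P[...,1]+.2117)<.047
    b=R&(P[...,2]>.052)&(P[...,2]<.08);r=cv2.minAreaRect(P[b][:,:2].astype(np.float32)*1000)
    o=R&(H[...,0]>4)&(H[...,0]<20)&(H[...,1]>120);w=b&(H[...,2]>140)&(H[...,1]<60)
    d=P[o].mean(0)-[.411,-.2117,0];print(ab,'bar',r,'mark ang',np.degrees(np.arctan2(d[1],d[0])),o.sum(),'ptr',w.sum(),P[w].mean(0))
T=load('top');im=np.vstack([cv2.resize(T['img'][130:290,190:400],None,fx=3,fy=3,interpolation=cv2.INTER_CUBIC)])
cv2.imwrite('pics/fin.png',im[...,::-1])
```

```text
side cap 63 [0.6493 0.0546 0.1631] z [0.1483 0.1659 0.1694] xmax 0.6583
side foot 116 [0.5317 0.0481 0.1574] z [0.1354 0.1597 0.1706] xmin 0.5253
side cap 72 [ 0.6559 -0.0642  0.1646] z [0.1531 0.1665 0.1695] xmax 0.6668
side foot 140 [ 0.5399 -0.0709  0.1581] z [0.1386 0.1593 0.1705] xmin 0.5335
red2 208 [ 0.6086 -0.2462  0.1735]
purple 135 [ 0.6643 -0.0698  0.1556]
pink 153 [ 0.7831 -0.0676  0.0887]
side bar ((411.8554382324219, -214.28741455078125), (50.49065399169922, 14.1275053024292), 77.08739471435547) mark ang nan 0 ptr 5 [ 0.41628237 -0.19778934  0.06718817]
top bar ((410.1304931640625, -213.35655212402344), (50.35518264770508, 13.820070266723633), 76.52824401855469) mark ang 76.63172977112363 9 ptr 18 [ 0.4129958  -0.2051407   0.06527688]<stdin>:7: RuntimeWarning: Mean of empty slice.
  ret = um.true_divide(
```

View pics/fin.png

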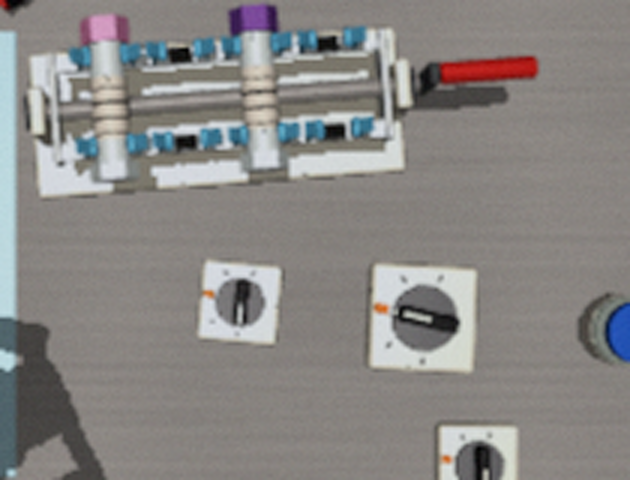

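The pointer (crop (415,315)) faces the orange mark at (380,308). The bar is at 76.5° and the mark at 76.6°. Both tubes are seated and the crank is upright as at the start, so I'm handing in.

```bash
python3 -c "
from station import ctrl
print(ctrl.hand_in())"
```

```text
the job is handed in; nothing more can be done
None
```

The job is handed in at about 37.5 s on the robot's clock; no verdict was reported. Only two tubes were on the bench. I pressed purple (tube1) and pink (tube2) into clips 120 mm apart, turned the crank five turns with the top going away, and then set the largest timer's dial.

**Last checks:**
- **Tubes:** the tubes sit at the same height, centres about 0.150 m above the bench. That height did not change after the cranking.
- **Crank:** the handle is back within 1 mm of its starting position. I counted the five turns from my own moves, because the joint itself cannot be read.
- **Dial:** the bar points at 76.5° and the orange mark is at 76.6°.
- **Other items:** the robot is clear of everything. I saw no sign that the spray bottle, jar or scanner had moved, but I did not measure them at the end.

**What went wrong or disagreed:**
- My first grasp of the purple tube missed because I lifted before the fingers had closed. It moved the tube about 2 mm, and I measured it again and redid the grasp.
- The side view did not show the orange mark in the final check, so its angle comes from the top view alone.

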